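# Clear the bag peg and hold the plasma extractor open

## Task

The next blood bag is about to be hung in the plasma extractor. Lift the steel tubing tongs up and off the extractor's bag peg and lower them, jaws down, into the steel forceps jar without dropping them; then take the blue handle and pull the sprung clear pressure plate out until its pointer pins stand at the red lines on the side quadrants, and finish while still holding it there with the gripper. Do not let the plate snap back, keep the jar standing, and leave the tube rack, the bottle and the roll of tape where they are.

Things in the scene. Friction and masses are not known exactly. Their poses are not given: they have to be found in the camera images.
- extractor: Fixed plasma extractor, 305 mm high, base 235 x 200 mm. Origin on the bench, mid-width, at its white back plate's front face; -x points out of its front (the way the pressure plate opens), y along its width. Back plate: 170 mm wide, 6 mm thick, top 305 mm up. Two 7 mm bag pegs stick straight out in front at y = +58 and -58 mm, 285 mm up, 62 mm long, their ends turned up 10 mm.
- peg (a point): The point of the +y bag peg where the tongs hang: on the peg's centre line, 45 mm out from the back plate.
- tongs_grip (a point): Rigid steel-strip tubing tongs, 165 mm long, 70 g, hanging jaws down by their closed bow on the peg. Point mid-way between the arms, 30 mm below the bow's top, 135 mm above the jaw ends; for 15 mm above and below it the arms are straight, parallel, 34 mm wide over the outside, 10 mm deep. z: jaws to bow; y: arm to arm (along the extractor's y while hanging); x: depth.
- tongs_jaws (a point): The lower end of the tongs, between the black jaws (together 16 mm wide, 12 mm deep), 135 mm below tongs_grip. Seen from the front the slot inside the bow is 29 mm wide, narrowing to the jaws, so the hanging tongs can rise 15 to 50 mm on the peg, and must rise 15 mm to be drawn off over its turned-up end.
- jar: Loose steel forceps jar, open round cup, 95 mm high, 72 mm across (76 mm at the rim), inside 68 mm across, floor 6 mm thick, 0.35 kg. Origin at the centre of its underside, z up.
- press_plate (a joint): Opening angle of the pressure plate in rad: 0 closed (upright), grows as its top leans out to the front, stop at 0.75; the red lines are at 0.50. A spring always pulls it shut: about 5 N at the handle when closed, about 11 N at the red lines.
- handle_mid (a point): Middle of the pressure plate's blue handle bar: round, 14 mm thick, 72 mm long, parallel to the extractor's y, 56 mm free between its two arms. Closed, it is 100 mm in front of the back plate, 205 mm above the bench and 20 mm above the plate's top edge; it circles about the hinge at 188 mm radius, coming down to 146 mm above the bench at the red lines.
- hinge_mid (a point): Middle of the plate's hinge axis (parallel to the extractor's y), 20 mm in front of the back plate and 35 mm above the bench.
- red_line (a point): The red line on the +y guide quadrant (thin aluminium arc, 135 mm radius about the hinge, beside the plate; its twin is at the -y side). The plate's black pointer pin moves along the arc and should stop at this line.
- rack: White tube rack with capped blood tubes, 62 x 100 mm, 88 mm high; leave alone. Origin at the centre of its underside.
- bottle: White bottle with blue cap, 60 mm across, 118 mm high; leave alone. Origin at the centre of its underside.
- tape: White roll of tape, 68 mm across, 25 mm high, lying flat; leave alone. Origin at the centre of its underside.
Things that resemble listed ones, but are neither listed nor needed, are in the scene too. Of the things that look like the part that bears tongs_grip, the larger one is meant.

How it is judged:
By the outcome, as a careful person would: the job done as asked, in the order asked, and still so for the second after the job is handed in, while the arm keeps its last pose, push and grip.
It also fails if it takes over 59 s, if anything falls off the work surface, if the arm or the gripper's body presses on something with over 40 N, if the wrist force passes 120 N, or if a joint passes its speed limit or range.

## Robot

A 7-joint arm with a two-finger parallel gripper is mounted at the origin on the work surface. World frame = base frame: x ahead of the robot, y to its left, z up, the work surface at z = 0. Lengths are in m, angles in rad, forces in N, time in s.
With the tool pointing down it reaches from about 0.425 to 0.875 m from the base axis. Payload 4.7 kg.
Tool frame: the origin (TCP) lies midway between the tips of the shut fingers; the grasp point (between the pads) lies 19 mm behind it; z points along the fingers, y is the direction in which the jaws open and shut (so a half turn about z gives the same grasp; the last joint's range is limited). The gripper opens to 87 mm and grips with 3 to 60 N. Pads are 19 mm wide; open, the fingers measure 117 mm over their backs; the gripper's body (75 mm by 190 mm) begins 51 mm behind the grasp point.
Start: joints at [-1.268, 0.321, -0.07, 1.45, 0.023, 1.371, -0.057], TCP at [0.185, 0.623, 0.223] pointing down, gripper open.
Joint ranges: [-2.86, 2.86], [-0.3, 2.09], [-1.38, 1.24], [0.06, 2.45], [-1.56, 4.7], [0.09, 2.05], [-2.69, 2.69]. Speed limits (rad/s): [2.57, 2.57, 3.14, 3.14, 3.14, 3.14, 3.14].

## Interface

Orientations are given as a rotation vector (axis times angle).
In Python, from bench import ctrl, optics gives the robot as it stands. The module is installed in compiled form; this text tells all that it offers.
- The arm moves only by the tool step_arm, never from a script. Its argument "deltas" is a list of rows, each a list of 7 numbers: the turn, a rotation vector about the tool's x, y, z in degrees, then the shift along the tool's x, y, z in mm, then the finger opening in mm, from 0 to 87. A call has exactly 8 rows; each row is the pose to reach, as a shift and turn from the pose commanded when the call began, along the tool's axes at that moment; what a row does not reach only later rows make up. A row lasts 1/8 s, in which the tool goes at most 62.5 mm and 10.7 degrees, less where a joint would pass 70% of its speed; a pose out of reach is approached as far as the arm can. A call with a gripper value outside its range is refused whole. The fingers move at their own pace and stop on an object; "newtons" is the grip in N (left out, the last holds). Time passes only in rows, so rows that repeat a pose let the fingers close, or fill a call up. It gives the time, the measured TCP pose, the force and the opening at its end, in the units of the state.
- ctrl.get_state(): the state, without advancing time (a new reading comes with each control period).
- optics.get_image(name): name is "side" or "top" or "wrist"; returns the picture (400x640x3 uint8, red, green, blue); there is no depth.
- optics.get_calibration(name): a dict with "K" (3x3 intrinsics, pixels), "k1" (the pictures are not rectified: a ray, as slopes to the right and down, at radius r is drawn at 1 + k1 r^2 times it, then the intrinsics apply), "R" (3x3) and "t" (3): a world point X has camera coordinates R X + t. Camera axes: x right, y down, z forward; pixel columns grow to the right and rows downward; lengths in m; the calibration is good to about 2 mm. A picture is of the moment at which its call begins: read the wrist's pose just before it. get_calibration takes no time and is no camera call; for the wrist camera it gives the pose at the moment of the call.
- ctrl.close_job(): hands the job in, once; it reports no verdict.
The state is a dict: "time": time; "joint_positions": joint angles; "qd": joint speeds; "joint_torque": joint torques, N m; "position": TCP position; "tool_rot": TCP orientation; "ft_force": force on the tool from outside, world axes, zero at the start; "torque": the same for the moment, N m; "grip_width": opening from 0.0 (shut) to 1.0 (fully open).
Only numpy, scipy, OpenCV 4.12 (cv2) and the standard library are available. Lean on these libraries where they do the work, as an engineer would, in place of code of your own. Each camera call takes 0.05 s, during which the arm holds its last target.

## Working session

There is one attempt and no reset: what is moved stays moved. The work goes in short steps, Python scripts to look and compute and a tool call to move; the robot and the scene stay as the last step left them, time stands still between calls to the robot, and variables do not carry over. Pictures are saved under pics/ and viewed, and the job is handed in when it is done.

Besides the shell and the picture viewer there is one more tool, called after "Call:" as name([rows], argument=value, ...), one row to a line, values as JSON. step_arm: Moves the arm, as the interface text tells. Its arguments: {"type":"object","properties":{"deltas":{"type":"array"},"newtons":{"type":"number"}},"required":["deltas"]}

```bash
mkdir -p pics
python3 - <<'E'
from bench import ctrl, optics
import cv2, json
s=ctrl.get_state(); print({k:(v if not hasattr(v,'tolist') else v.tolist()) for k,v in s.items()})
for n in ["side","top","wrist"]:
    im=optics.get_image(n); cv2.imwrite(f"pics/{n}0.png",im[:,:,::-1])
    c=optics.get_calibration(n); print(n,c)
E
```

```text
{'time': 0.0, 'joint_positions': [-1.2678727067930453, 0.3218438316306243, -0.07007521809237377, 1.4516848761044487, 0.022594696849232626, 1.3708089753803452, -0.05690692287260966], 'qd': [0.0001983882325000383, -0.0006391988038536632, 0.0018114643613156064, -0.001983136618979542, 0.00043169617657042557, -0.0003876138325262633, 0.0006039700353554947], 'joint_torque': [0.00030588882509619, -49.12784814834595, -0.40415248833596706, -31.253821849822998, -0.06412852322682738, 0.04350173519924283, 0.00017420233234588522], 'position': [0.18502762427188646, 0.62252010312996, 0.2214429645305134], 'tool_rot': [-0.4520595264202364, -3.1087093032116266, 0.003061970834859284], 'ft_force': [0.7823517799998743, 0.6883642517146238, -0.6134253064604164], 'torque': [0.035043090032742294, 0.022063721885662486, -0.012648424489528446], 'grip_width': 0.9997183378264293}
side {'K': array([[395.09429217,   0.        , 324.2202477 ],
       [  0.        , 395.09429217, 203.49156507],
       [  0.        ,   0.        ,   1.        ]]), 'k1': -0.066624676854745, 'R': array([[ 0.70953683, -0.70459744, -0.0099
[... 253 characters left out ...]
, 198.26371539],
       [  0.        ,   0.        ,   1.        ]]), 'k1': -0.06161853071098508, 'R': array([[ 0.02201467, -0.99974503, -0.00502302],
       [-0.98342577, -0.02075034, -0.18011989],
       [ 0.17996973,  0.00890505, -0.98363184]]), 't': array([-0.06402641,  0.51645635,  1.34188322])}
wrist {'K': array([[284.93553643,   0.        , 319.15194009],
       [  0.        , 284.93553643, 201.90997791],
       [  0.        ,   0.        ,   1.        ]]), 'k1': 0.007425651126644367, 'R': array([[ 0.2840876 ,  0.95879582, -0.00219358],
       [ 0.92018057, -0.27200185,  0.28157186],
       [ 0.26937326, -0.08200956, -0.95953764]]), 't': array([-0.64916725, -0.03437621,  0.39233568])}
```

View pics/side0.png

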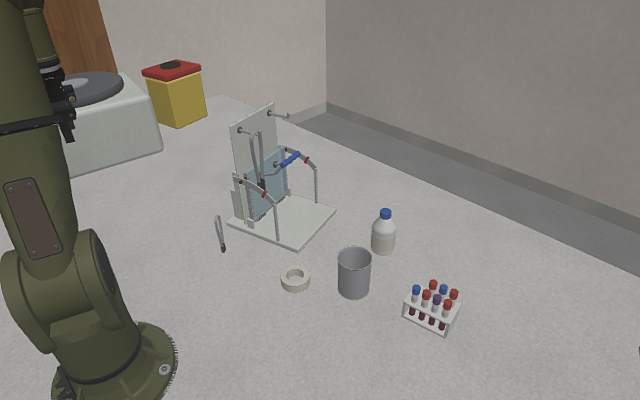

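View pics/top0.png

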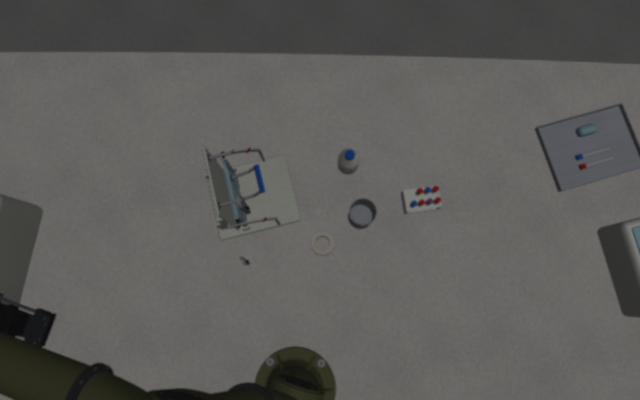

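View pics/wrist0.png

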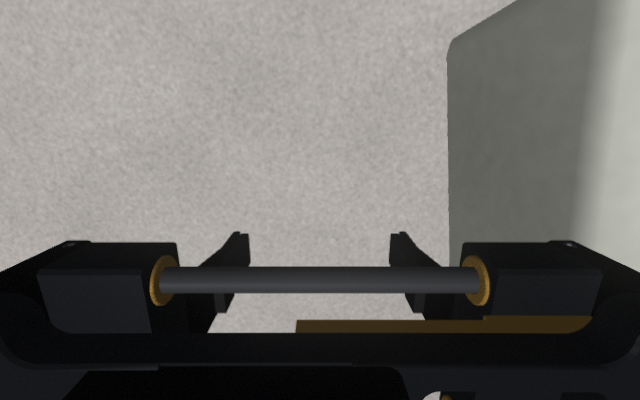

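```bash
cat > h.py <<'E'
import numpy as np, cv2, json
from scipy.spatial.transform import Rotation as Ro
from scipy.optimize import least_squares
from bench import ctrl, optics
def proj(c,X):
    p=(np.atleast_2d(X)@c["R"].T)+c["t"]; s=p[:,:2]/p[:,2:]; r2=(s**2).sum(1,keepdims=True)
    s=s*(1+c["k1"]*r2); return s@np.diag([c["K"][0,0],c["K"][1,1]])+c["K"][:2,2]
def ray(c,uv):
    d=(np.array(uv,float)-c["K"][:2,2])/c["K"][0,0]; s=d.copy()
    for _ in range(20): s=d/(1+c["k1"]*(s@s))
    D=c["R"].T@np.array([s[0],s[1],1]); return -c["R"].T@c["t"], D/np.linalg.norm(D)
def atz(c,uv,z):
    o,d=ray(c,uv); return o+d*(z-o[2])/d[2]
def tri(obs):
    A=np.zeros((3,3));b=np.zeros(3)
    for c,uv in obs:
        o,d=ray(c,uv);P=np.eye(3)-np.outer(d,d);A+=P;b+=P@o
    X=np.linalg.solve(A,b); return X,[np.round(proj(c,X)[0]-uv,1) for c,uv in obs]
def crop(src,dst,x0,y0,x1,y1,k):
    im=cv2.imread(src)[y0:y1,x0:x1]; cv2.imwrite(dst,cv2.resize(im,None,fx=k,fy=k,interpolation=cv2.INTER_CUBIC))
S=lambda:optics.get_calibration("side"); T=lambda:optics.get_calibration("top")
def save(n,name):
    c=optics.get_calibration(n); im=optics.get_image(n); cv2.imwrite(f"pics/{name}.png",im[:,:,::-1]); return c
E
python3 - <<'E'
from h import *
crop("pics/side0.png","pics/c1.png",205,95,345,255,5) if 0 else crop("pics/side0.png","pics/c1.png",205,95,345,245,4)
crop("pics/top0.png","pics/c2.png",195,140,385,270,4)
E
```

```text
(no output)
```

View pics/c1.png

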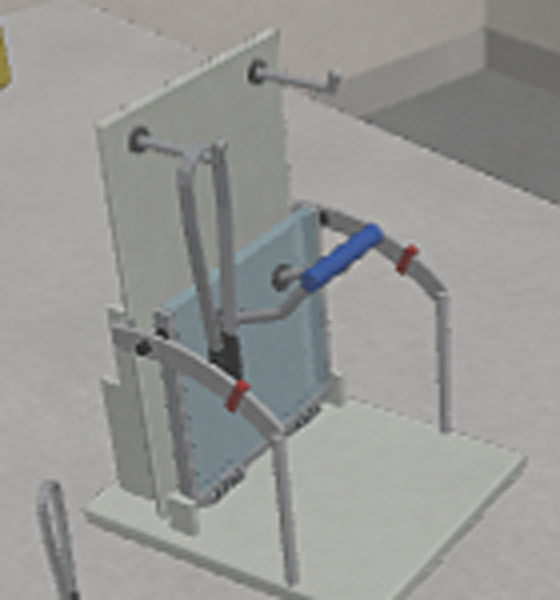

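View pics/c2.png

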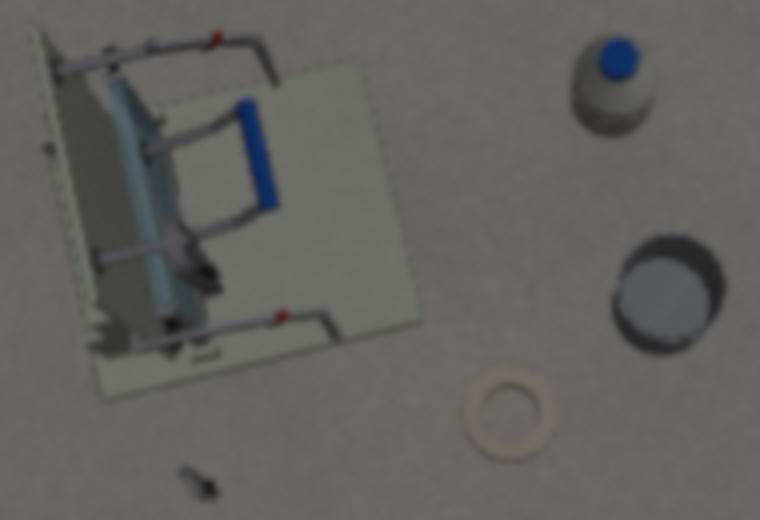

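```bash
cat > fit.py <<'E'
from h import *
def E2W(p,X):  # p: x,y,yaw
    c,s=np.cos(p[2]),np.sin(p[2]); X=np.atleast_2d(X); R=np.array([[c,-s,0],[s,c,0],[0,0,1]]); return X@R.T+[p[0],p[1],0]
E
python3 - <<'E'
from fit import *
obsS=[((0,.085,.305),(230,126)),((0,-.085,.305),(274.2,102.5)),((0,.058,.285),(240,130)),((0,-.058,.285),(269.5,112.8)),((-.1,.036,.205),(282.5,165)),((-.1,-.036,.205),(298.5,153.2)),((-.062,-.058,.295),(288.5,113.5))]
obsT=[((-.1,-.036,.205),(256.8,166.2)),((-.1,.036,.205),(262,191.2))]
s,t=S(),T()
def f(p):
    r=[]
    for c,o in((s,obsS),(t,obsT)):
        r.append(proj(c,E2W(p,[a for a,_ in o]))-np.array([b for _,b in o]))
    return np.vstack(r).ravel()
o=optics
q=least_squares(f,[.55,.15,1.6]); print(q.x,np.round(f(q.x).reshape(-1,2),1))
p=q.x
np.save("ext.npy",p)
pts=[(0,.085,.305),(0,-.085,.305),(0,.058,.285),(-.062,.058,.285),(-.062,.058,.295),(0,-.058,.285),(-.062,-.058,.285),(-.1,.036,.205),(-.1,-.036,.205),(-.02,0,.035),(-.045,.058,.285-.136),(0,.085,.0),(0,-.085,0)]
for n,c,off,ro in(("side",s,(205,95,345,245),1),("top",t,(195,140,385,270),1)):
    im=cv2.imread(f"pics/{n}0.png")[off[1]:off[3],off[0]:off[2]]; im=cv2.resize(im,None,fx=4,fy=4,interpolation=cv2.INTER_CUBIC)
    for u in proj(c,E2W(p,pts)): cv2.circle(im,tuple(int(v) for v in (u-np.array(off[:2])+.5)*4),3,(0,255,0),1)
    cv2.imwrite(f"pics/ov_{n}.png",im)
print(E2W(p,[(-.045,.058,.285),(-.1,0,.205),(0,0,0)]))
E
```

```text
[0.50870149 0.18897013 1.84067771] [[ 0.4 -0.1]
 [ 0.2 -1. ]
 [-0.7 -0.5]
 [-0.7 -0.3]
 [-0.3  0.4]
 [ 0.1 -0.4]
 [ 0.3 -0.3]
 [-0.2 -1.1]
 [ 1.1  1.2]]
[[0.46479872 0.13013523 0.285     ]
 [0.53536321 0.09258988 0.205     ]
 [0.50870149 0.18897013 0.        ]]
```

View pics/ov_side.png

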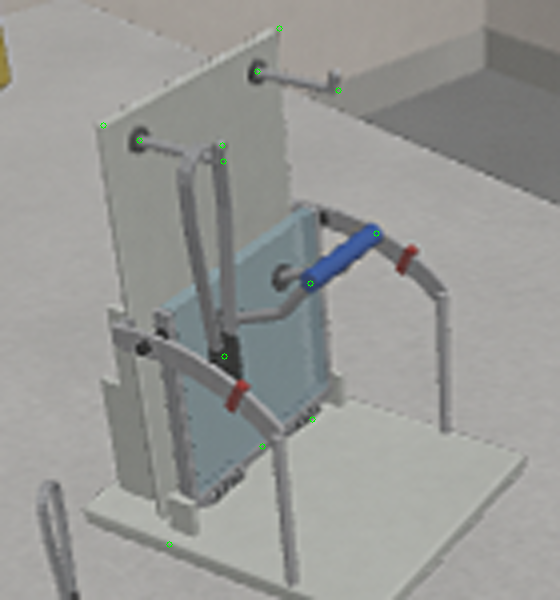

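View pics/ov_top.png

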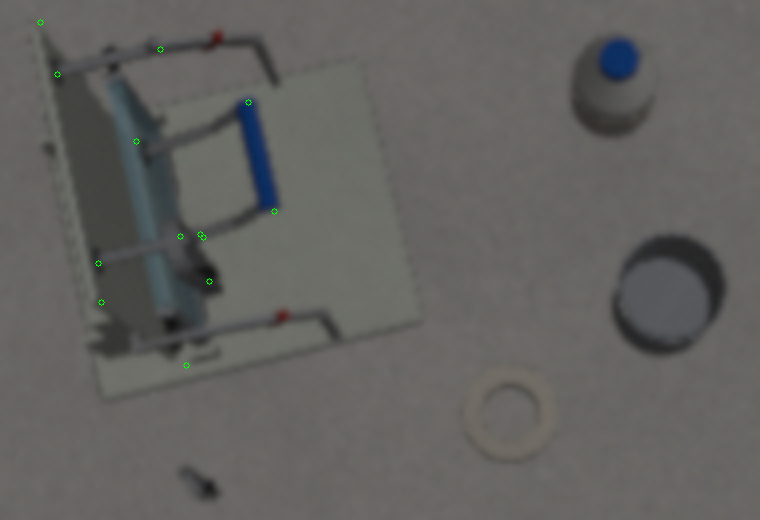

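Run:
```python
from fit import *
crop("pics/side0.png","pics/c3.png",270,200,470,340,4)
p=np.load("ext.npy"); s,t=S(),T()
st=ctrl.get_state(); R=Ro.from_rotvec(st["tool_rot"]).as_matrix(); print(R.round(3))
w=optics.get_calibration("wrist"); cam=-w["R"].T@w["t"]; print("cam in tool",(R.T@(cam-st["position"])).round(3))
print("jar top", atz(t,(362,213.5),.095), "tape",atz(t,(322.5,244),.025),"bottle cap",atz(t,(349.5,155),.118))
print("ext y dir",-np.sin(p[2]),np.cos(p[2]),"x dir",np.cos(p[2]),np.sin(p[2]))
```

```text
[[-0.959  0.285 -0.   ]
 [ 0.285  0.959 -0.001]
 [-0.    -0.001 -1.   ]]
cam in tool [ 0.078  0.    -0.163]
jar top [ 0.46980108 -0.17153401  0.095     ] tape [ 0.39196342 -0.06733683  0.025     ] bottle cap [ 0.624982   -0.13504659  0.118     ]
ext y dir -0.9638025275715558 -0.26661711844268426 x dir -0.26661711844268426 0.9638025275715558
```

View pics/c3.png

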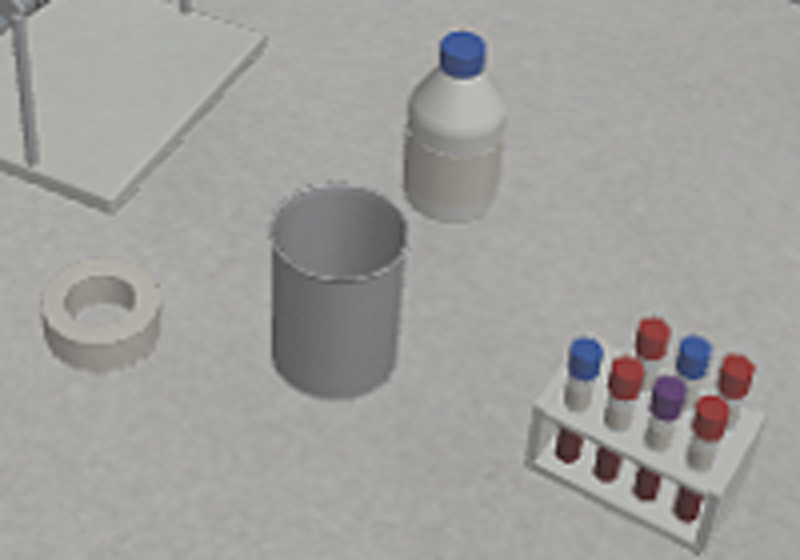

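```bash
cat > plan.py <<'E'
from fit import *
import os
F="cmd.npy"
def cur():
    if os.path.exists(F):
        M=np.load(F); return M[:3,3],M[:3,:3]
    x=np.radians(163.45); R=np.array([[np.cos(x),np.sin(x),0],[np.sin(x),-np.cos(x),0],[0,0,-1]])
    return np.array([.185,.623,.223]),R
def rows(wps,p0=None,R0=None):
    p,R=cur()
    for q,Q in wps:
        rv=np.degrees(Ro.from_matrix(R.T@Q).as_rotvec()); d=R.T@(np.array(q)-p)*1000
        print([float(v) for v in np.r_[rv.round(1),d.round(1)]])
def sent(row):
    p,R=cur(); M=np.eye(4); M[:3,3]=p+R@np.array(row[3:6])/1000; M[:3,:3]=R@Ro.from_rotvec(np.radians(row[:3])).as_matrix(); np.save(F,M)
    s=ctrl.get_state(); print("t",s["time"],"meas-cmd mm",((s["position"]-M[:3,3])*1000).round(1),"rot err deg",np.degrees((Ro.from_matrix(M[:3,:3].T)*Ro.from_rotvec(s["tool_rot"])).as_rotvec()).round(2),"pos",np.round(s["position"],4),"F",np.round(s["ft_force"],1),"w",s["grip_width"]*87,"q",np.round(s["joint_positions"],2))
def down(az): # tool x azimuth deg
    x=np.radians(az); return np.array([[np.cos(x),np.sin(x),0],[np.sin(x),-np.cos(x),0],[0,0,-1]])
E
python3 - <<'E'
from plan import *
p=np.load("ext.npy"); s,t=S(),T()
print("jar",tri([(s,(354.5,258)),(t,(362,213.5))]), "jar bottom?",proj(s,[.47,-.1715,0]),)
az=np.degrees(p[2]); print(az)
c=cur()[0]; g=E2W(p,(-.045,.058,0))[0]; 
hi=np.r_[g[:2],.37]
A=np.array([.185,.623,.37])
rows([(hi,down(az)),(np.r_[g[:2],.242],down(az))])
E
```

```text
jar (array([ 0.47214721, -0.1734527 ,  0.09295477]), [array([-1.2,  0.2]), array([ 0.7, -0.7])]) jar bottom? [[350.60534094 288.4150345 ]]
105.46306440780994
[0.0, 0.0, 58.0, -408.6, -392.7, -147.0]
[0.0, 0.0, 58.0, -408.6, -392.7, -19.0]
```

Call:
step_arm([
  [0, 0, 2, -12, -12, -55, 80],
  [0, 0, 6, -40, -38, -105, 80],
  [0, 0, 12, -75, -72, -147, 80],
  [0, 0, 18, -115, -110, -147, 80],
  [0, 0, 24, -155, -150, -147, 80],
  [0, 0, 30, -195, -188, -147, 80],
  [0, 0, 36, -235, -226, -147, 80],
  [0, 0, 42, -275, -264, -147, 80],
])

```text
time: 1.15
position: [0.3742, 0.2899, 0.3695]
tool_rot: [-1.541, -2.738, -0.0]
ft_force: [0.0, 0.8, -0.3]
grip_width: 0.92
```

Run:
```python
from plan import *
sent([0,0,42,-275,-264,-147])
p=np.load("ext.npy");az=np.degrees(p[2]);g=E2W(p,(-.045,.058,0))[0]
rows([(np.r_[g[:2],.37],down(az)),(np.r_[g[:2],.242],down(az))])
```

```text
t 1.15 meas-cmd mm [ 0.8 -1.7 -0.5] rot err deg [-0.01  0.01  0.19] pos [0.3742 0.2899 0.3695] F [ 0.   0.8 -0.3] w 80.08020675164644 q [-0.95 -0.1   0.22  1.62  0.02  1.62 -0.19]
[0.0, 0.0, 16.0, -185.4, -6.3, 0.0]
[0.0, 0.0, 16.0, -185.4, -6.3, 128.0]
```

Call:
step_arm([
  [0, 0, 4, -45, -2, 0, 80],
  [0, 0, 8, -90, -3, 0, 80],
  [0, 0, 12, -135, -5, 0, 80],
  [0, 0, 16, -170, -6, 0, 80],
  [0, 0, 16, -185, -6, 0, 80],
  [0, 0, 16, -185, -6, 30, 80],
  [0, 0, 16, -185, -6, 60, 80],
  [0, 0, 16, -185, -6, 70, 80],
])

```text
time: 2.15
position: [0.4637, 0.1316, 0.2977]
tool_rot: [-1.898, -2.501, 0.004]
ft_force: [-0.6, -0.1, 0.2]
grip_width: 0.916
```

Run:
```python
from plan import *
sent([0,0,16,-185,-6,70])
c=save("wrist","w1"); s=save("side","s1")
p=np.load("ext.npy")
crop("pics/s1.png","pics/s1c.png",205,75,345,225,4)
pts=[(-.045,.058+d,z) for z in(.291,.261) for d in(-.017,0,.017)]+[(-.062,.058,.295),(0,.085,.305)]
im=cv2.imread("pics/w1.png")
for u in proj(c,E2W(p,pts)): cv2.circle(im,tuple(int(v) for v in u),3,(0,255,0),1)
cv2.imwrite("pics/w1o.png",im)
print(proj(s,E2W(p,pts)).round(1))
```

```text
t 2.15 meas-cmd mm [-1.1  0.9 -2.3] rot err deg [ 0.18 -0.01 -0.17] pos [0.4637 0.1316 0.2977] F [-0.6 -0.1  0.2] w 79.6543977080561 q [-0.78 -0.08  0.42  1.74  0.03  1.48 -0.09]
[[258.8 128.2]
 [254.2 131. ]
 [249.5 133.9]
 [260.1 140. ]
 [255.6 142.9]
 [251.  145.8]
 [260.  130.9]
 [230.4 125.9]]
```

View pics/w1o.png

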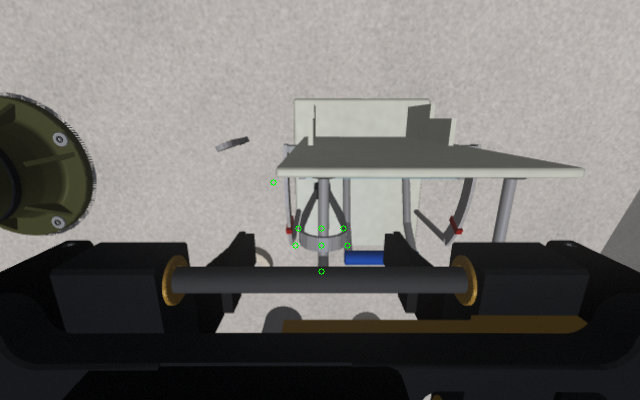

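View pics/s1c.png

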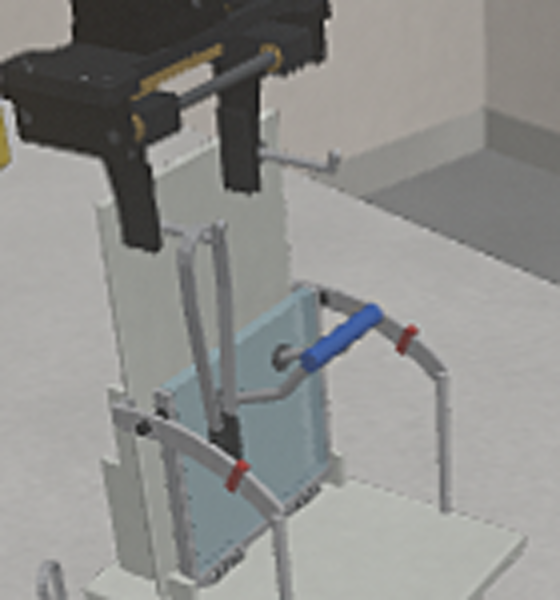

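Call:
step_arm([
  [0, 0, 0, 0, 0, 20, 80],
  [0, 0, 0, 0, 0, 40, 80],
  [0, 0, 0, 0, 0, 54, 70],
  [0, 0, 0, 0, 0, 54, 50],
  [0, 0, 0, 0, 0, 54, 30],
  [0, 0, 0, 0, 0, 54, 30],
  [0, 0, 0, 0, 0, 54, 30],
  [0, 0, 0, 0, 0, 54, 30],
], newtons=30)

```text
time: 3.25
position: [0.4651, 0.1308, 0.2458]
tool_rot: [1.902, 2.5, 0.001]
ft_force: [-0.3, 0.9, 2.2]
grip_width: 0.387
```

Run:
```python
from plan import *
sent([0,0,0,0,0,54])
s=save("side","s2"); c=save("wrist","w2")
crop("pics/s2.png","pics/s2c.png",205,75,345,225,4)
```

```text
t 3.25 meas-cmd mm [ 0.3  0.2 -0.2] rot err deg [-0.03  0.01 -0.  ] pos [0.4651 0.1308 0.2458] F [-0.3  0.9  2.2] w 33.692649546377204 q [-0.77 -0.07  0.43  1.83  0.03  1.37 -0.08]
```

View pics/s2c.png

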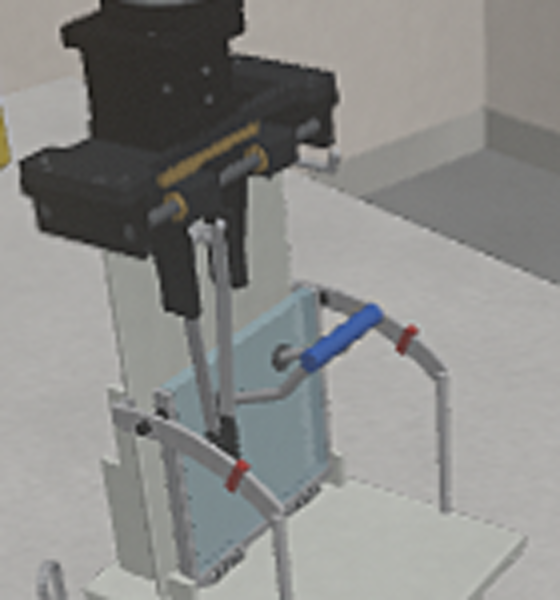

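View pics/w2.png

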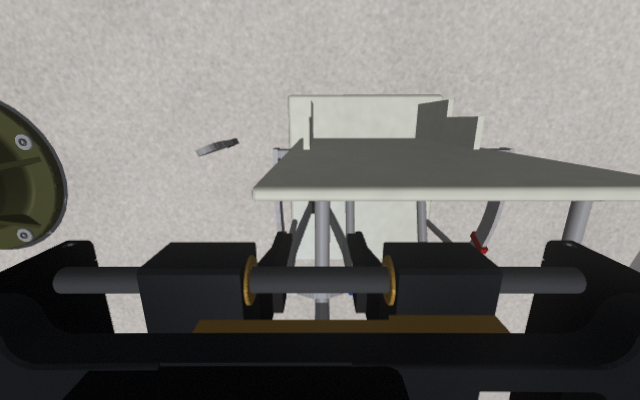

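Call:
step_arm([
  [0, 0, 0, 0, 0, -12, 30],
  [0, 0, 0, 0, 0, -26, 30],
  [0, 0, 0, 0, 0, -28, 30],
  [0, 0, 0, -20, 0, -28, 30],
  [0, 0, 0, -42, 0, -28, 30],
  [0, 0, 0, -70, 0, -28, 30],
  [0, 0, 0, -110, 0, -50, 30],
  [0, 0, 0, -150, 0, -60, 30],
])

```text
time: 4.35
position: [0.5055, -0.0149, 0.3067]
tool_rot: [1.901, 2.5, 0.002]
ft_force: [0.1, 0.3, -1.3]
grip_width: 0.391
```

Run:
```python
from plan import *
sent([0,0,0,-150,0,-60])
s=save("side","s3"); t=save("top","t3")
crop("pics/s3.png","pics/s3c.png",205,75,405,225,4)
crop("pics/t3.png","pics/t3c.png",195,140,445,280,3)
```

```text
t 4.35 meas-cmd mm [ 0.8 -0.9  0.7] rot err deg [-0.09 -0.   -0.04] pos [ 0.5055 -0.0149  0.3067] F [ 0.1  0.3 -1.3] w 33.98248420311579 q [-0.64 -0.04  0.6   1.69  0.02  1.49  0.23]
```

View pics/s3c.png

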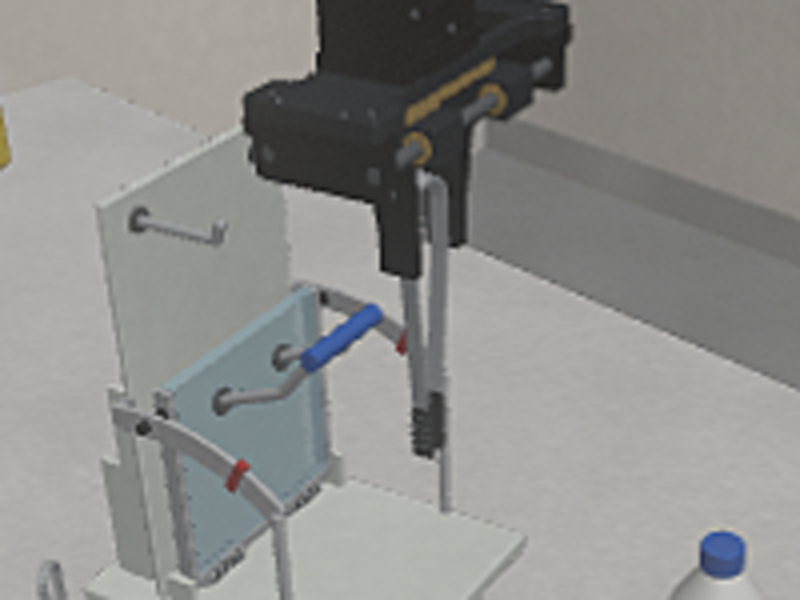

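View pics/t3c.png

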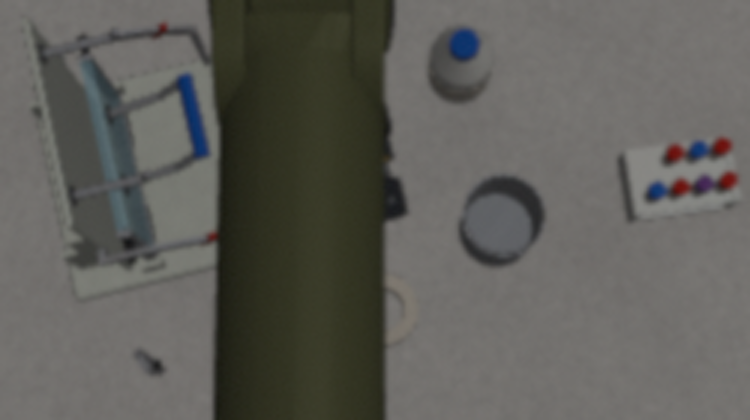

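```bash
python3 - <<'E'
from plan import *
p=np.load("ext.npy");s,t=S(),T()
J=np.array([.4712,-.1725]); ang=np.linspace(0,2*np.pi,60)
for n,c,(x0,y0,x1,y1) in(("s3",s,(310,225,410,310)),("t3",t,(330,180,400,240))):
    im=cv2.imread(f"pics/{n}.png")[y0:y1,x0:x1]; im=cv2.resize(im,None,fx=5,fy=5,interpolation=cv2.INTER_CUBIC)
    for r,z in((.038,.095),(.036,0)):
        u=proj(c,np.c_[J[0]+r*np.cos(ang),J[1]+r*np.sin(ang),0*ang+z])
        cv2.polylines(im,[((u-[x0,y0]+.5)*5).astype(int)],True,(0,255,0),1)
    cv2.imwrite(f"pics/jar_{n}.png",im)
ex=np.array([np.cos(p[2]),np.sin(p[2]),0])
a=np.radians(10); x=ex*np.cos(a)+np.array([0,0,np.sin(a)])
R0=cur()[1]; Rt=R0@Ro.from_rotvec([0,a,0]).as_matrix(); print(Rt[:,2])
jaw=np.r_[J,.010]-.002*ex*1
tcp=jaw-Rt[:,2]*.120; print(tcp)
rows([(tcp+[0,0,.14],Rt),(tcp,Rt)])
E
cd pics; python3 -c "
import cv2,numpy as np
a=cv2.imread('jar_s3.png');b=cv2.imread('jar_t3.png');b=cv2.copyMakeBorder(b,0,a.shape[0]-b.shape[0],0,0,0);c=np.hstack([a,b]);cv2.imwrite('jar.png',c[:,:]) if c.shape[1]<=800 else cv2.imwrite('jar.png',cv2.resize(c,None,fx=.9,fy=.9))"
```

```text
[-0.04625941  0.1673731  -0.98480775]
[ 0.47728436 -0.19451238  0.12817693]
[-0.0, 10.0, -0.0, -166.7, -74.6, 37.8]
[-0.0, 10.0, -0.0, -166.7, -74.6, 177.8]
```

View pics/jar.png

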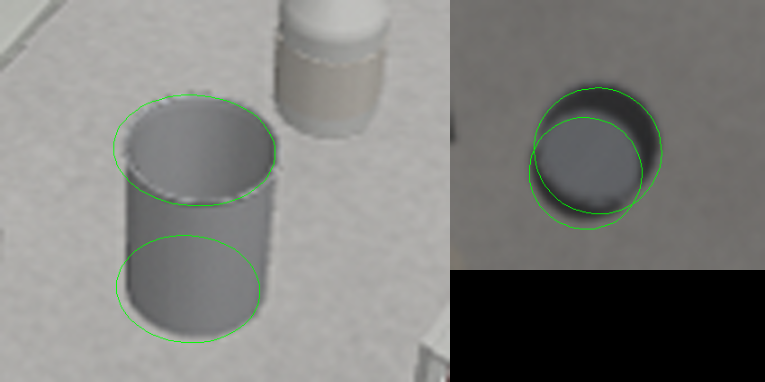

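Call:
step_arm([
  [0, 0, 0, -30, -12, 0, 30],
  [0, 2, 0, -70, -30, 10, 30],
  [0, 5, 0, -115, -50, 20, 30],
  [0, 8, 0, -150, -64, 30, 30],
  [0, 10, 0, -170, -73, 38, 30],
  [0, 10, 0, -170, -73, 38, 30],
  [0, 10, 0, -170, -73, 50, 30],
  [0, 10, 0, -170, -73, 55, 30],
])

```text
time: 5.45
position: [0.4801, -0.1949, 0.2496]
tool_rot: [-1.811, -2.388, -0.159]
ft_force: [-0.3, 0.1, -0.3]
grip_width: 0.386
```

Run:
```python
from plan import *
sent([0,10,0,-170,-73,55])
s=save("side","s4")
crop("pics/s4.png","pics/s4c.png",290,140,440,290,4)
p,R=cur(); print(p, proj(s,p+R[:,2]*.12))
```

```text
t 5.45 meas-cmd mm [ 0.4  2.3 -1.4] rot err deg [ 0.05  0.08 -0.19] pos [ 0.4801 -0.1949  0.2496] F [-0.3  0.1 -0.3] w 33.597308498999325 q [-0.36  0.15  0.88  1.67 -0.24  1.5   0.83]
[ 0.47969735 -0.19723368  0.251     ] [[355.90247537 244.39386299]]
```

View pics/s4c.png

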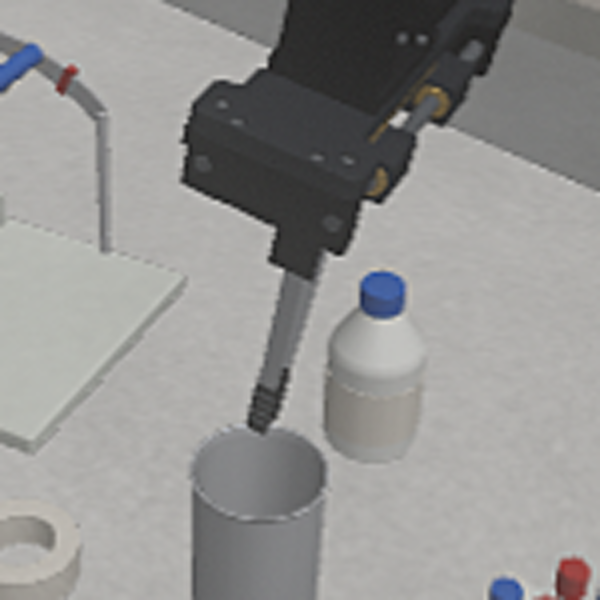

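Call:
step_arm([
  [0, 0, 0, -3.5, 0, 19.7, 30],
  [0, 0, 0, -7, 0, 39.4, 30],
  [0, 0, 0, -10.4, 0, 59.1, 30],
  [0, 0, 0, -13.9, 0, 78.8, 30],
  [0, 0, 0, -17.4, 0, 98.5, 30],
  [0, 0, 0, -19.1, 0, 108.3, 30],
  [0, 0, 0, -20, 0, 113.3, 30],
  [0, 0, 0, -20, 0, 113.3, 30],
])

```text
time: 6.5
position: [0.48, -0.1972, 0.1355]
tool_rot: [-1.816, -2.386, -0.159]
ft_force: [0.5, 0.4, -0.1]
grip_width: 0.391
```

Run:
```python
from plan import *
sent([0,0,0,-20,0,113.3])
s=save("side","s5")
crop("pics/s5.png","pics/s5c.png",290,160,440,310,4)
```

```text
t 6.5 meas-cmd mm [ 0.3  0.  -0.4] rot err deg [-0.01 -0.01 -0.  ] pos [ 0.48   -0.1972  0.1355] F [ 0.5  0.4 -0.1] w 34.00793607423234 q [-0.32  0.26  0.86  1.82 -0.33  1.3   0.93]
```

View pics/s5c.png

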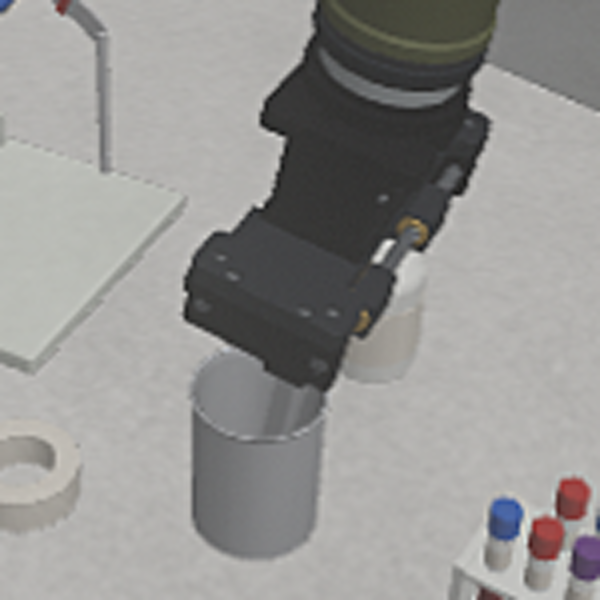

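Call:
step_arm([
  [0, 0, 0, -0.2, 0, 1, 30],
  [0, 0, 0, -0.3, 0, 2, 30],
  [0, 0, 0, -0.5, 0, 3, 30],
  [0, 0, 0, -0.7, 0, 4, 30],
  [0, 0, 0, -0.9, 0, 5, 30],
  [0, 0, 0, -0.9, 0, 5, 30],
  [0, 0, 0, -0.9, 0, 5, 30],
  [0, 0, 0, -0.9, 0, 5, 30],
])

```text
time: 7.55
position: [0.48, -0.1972, 0.1304]
tool_rot: [-1.816, -2.386, -0.159]
ft_force: [-0.7, 0.5, -1.3]
grip_width: 0.391
```

Call:
step_arm([
  [0, 0, 0, -0.2, 0, 1, 30],
  [0, 0, 0, -0.3, 0, 2, 30],
  [0, 0, 0, -0.5, 0, 3, 30],
  [0, 0, 0, -0.5, 0, 3, 30],
  [0, 0, 0, -0.5, 0, 3, 36],
  [0, 0, 0, -0.5, 0, 3, 42],
  [0, 0, 0, -0.5, 0, 3, 50],
  [0, 0, 0, -0.5, 0, 3, 60],
])

```text
time: 8.55
position: [0.48, -0.1971, 0.1274]
tool_rot: [-1.816, -2.386, -0.159]
ft_force: [0.1, 0.5, 0.6]
grip_width: 0.61
```

Run:
```python
from plan import *
sent([0,0,0,-0.9,0,5]);sent([0,0,0,-0.5,0,3])
s=save("side","s6"); w=save("wrist","w6")
crop("pics/s6.png","pics/s6c.png",290,160,440,310,4)
```

```text
t 8.55 meas-cmd mm [ 0.3  0.2 -3.4] rot err deg [-0.01  0.   -0.01] pos [ 0.48   -0.1971  0.1274] F [0.1 0.5 0.6] w 53.091579572624404 q [-0.31  0.27  0.86  1.83 -0.34  1.28  0.93]
t 8.55 meas-cmd mm [ 0.3  0.1 -0.4] rot err deg [-0.01  0.   -0.01] pos [ 0.48   -0.1971  0.1274] F [0.1 0.5 0.6] w 53.091579572624404 q [-0.31  0.27  0.86  1.83 -0.34  1.28  0.93]
```

View pics/s6c.png

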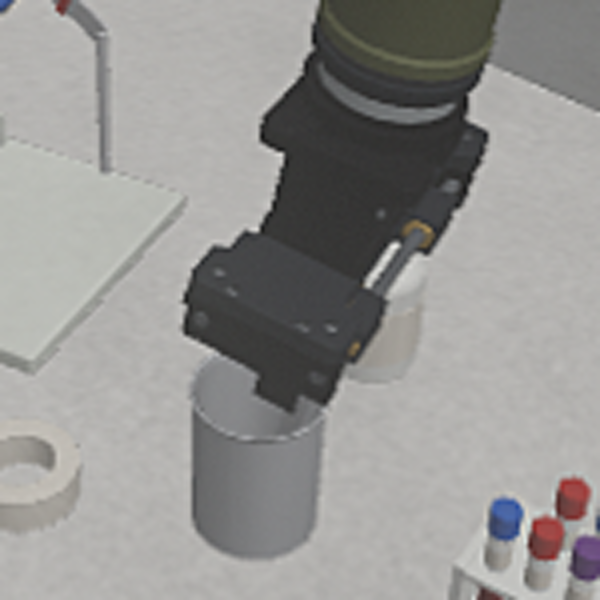

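View pics/w6.png

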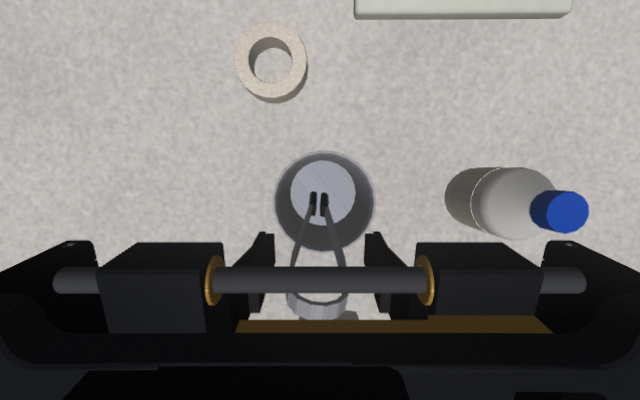

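Call:
step_arm([
  [0, 0, 0, 0, 0, 0, 72],
  [0, 0, 0, 0, 0, -8, 72],
  [0, 0, 0, 0, 0, -25, 72],
  [0, 0, 0, 0, 0, -50, 72],
  [0, 0, 0, 0, 0, -85, 72],
  [0, 0, 0, 0, 0, -120, 72],
  [0, 0, 0, 0, 0, -155, 72],
  [0, 0, 0, 0, 0, -170, 72],
])

```text
time: 9.65
position: [0.4884, -0.2268, 0.2977]
tool_rot: [-1.819, -2.389, -0.161]
ft_force: [-0.2, -0.4, -0.2]
grip_width: 0.827
```

Run:
```python
from plan import *
sent([0,0,0,0,0,-170])
s=save("side","s7")
crop("pics/s7.png","pics/s7c.png",200,100,400,300,3)
p=np.load("ext.npy")
ex=np.array([np.cos(p[2]),np.sin(p[2]),0]); ey=np.array([-ex[1],ex[0],0]); Z=np.array([0,0,1.])
for tl in(25,40):
    a=np.radians(tl); z=ex*np.sin(a)-Z*np.cos(a); x=-ey; y=np.cross(z,x); R=np.c_[x,y,z]
    h=E2W(p,(-.1,0,.205))[0]
    print(h, z); rows([(h+.019*z-.09*z,R),(h+.019*z,R)])
```

```text
t 9.65 meas-cmd mm [ 0.9 -1.1  2.5] rot err deg [-0.19 -0.13  0.01] pos [ 0.4884 -0.2268  0.2977] F [-0.2 -0.4 -0.2] w 71.9669574546749 q [-0.3   0.19  0.9   1.55 -0.26  1.61  0.88]
[0.53536321 0.09258988 0.205     ] [-0.11267726  0.40732055 -0.90630779]
[11.8, 11.8, 89.4, 255.5, 130.9, 71.4]
[11.8, 11.8, 89.4, 278.8, 130.9, 158.3]
[0.53536321 0.09258988 0.205     ] [-0.17137818  0.61952032 -0.76604444]
[23.5, 23.5, 87.7, 238.4, 130.9, 78.4]
[23.5, 23.5, 87.7, 283.4, 130.9, 156.4]
```

View pics/s7c.png

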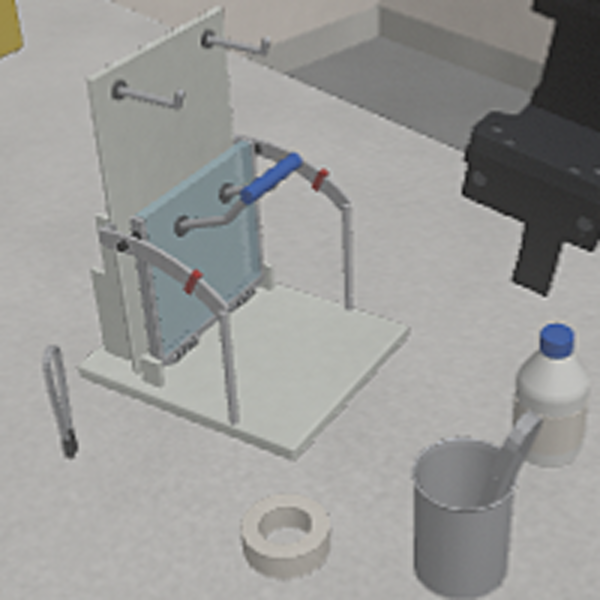

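Call:
step_arm([
  [2.5, 2.5, 9.3, 15, 8, 0, 72],
  [5, 5, 18.7, 40, 20, 0, 72],
  [7.5, 7.5, 28, 65, 35, 0, 72],
  [10, 10, 37.3, 90, 50, 0, 72],
  [12.5, 12.5, 46.6, 120, 65, 5, 72],
  [15, 15, 56, 150, 80, 10, 72],
  [17.5, 17.5, 65.3, 170, 95, 15, 72],
  [20, 20, 74.6, 190, 110, 20, 72],
])

```text
time: 10.7
position: [0.5431, -0.0114, 0.307]
tool_rot: [-2.427, -0.636, 0.087]
ft_force: [0.2, -0.2, 0.0]
grip_width: 0.827
```

Run:
```python
from plan import *
sent([20,20,74.6,190,110,20])
p=np.load("ext.npy")
ex=np.array([np.cos(p[2]),np.sin(p[2]),0]); ey=np.array([-ex[1],ex[0],0]); Z=np.array([0,0,1.])
for tl in(30,40):
    a=np.radians(tl); z=ex*np.sin(a)-Z*np.cos(a); x=-ey; y=np.cross(z,x); R=np.c_[x,y,z]
    h=E2W(p,(-.1,0,.205))[0]
    rows([(h+.019*z-.09*z,R),(h+.019*z,R)])
```

```text
t 10.7 meas-cmd mm [ 0.3  1.3 -1.6] rot err deg [ 0.14 -0.01  0.35] pos [ 0.5431 -0.0114  0.307 ] F [ 0.2 -0.2  0. ] w 71.9800729795464 q [-0.42  0.47  1.    1.44 -0.78  1.95 -0.53]
[-6.4, 2.4, 13.4, 31.1, -23.6, 72.8]
[-6.4, 2.4, 13.4, 33.6, -13.2, 162.2]
[3.5, 3.5, 13.1, 28.2, -11.6, 72.6]
[3.5, 3.5, 13.1, 34.3, -16.4, 162.2]
```

Call:
step_arm([
  [-1, 1.5, 5, 8, -4, 15, 72],
  [-1.5, 2.5, 10, 16, -10, 35, 72],
  [-1.5, 3, 13.2, 24, -15, 55, 72],
  [-1.5, 3, 13.2, 30, -18, 70, 72],
  [-1.5, 3, 13.2, 30, -18, 73, 72],
  [-1.5, 3, 13.2, 30, -18, 73, 72],
  [-1.5, 3, 13.2, 30, -18, 73, 72],
  [-1.5, 3, 13.2, 30, -18, 73, 72],
])

```text
time: 11.7
position: [0.5467, 0.0534, 0.2629]
tool_rot: [-2.512, -0.341, 0.104]
ft_force: [-0.2, 0.6, 0.3]
grip_width: 0.827
```

Run:
```python
from plan import *
sent([-1.5,3,13.2,30,-18,73])
p=np.load("ext.npy")
ex=np.array([np.cos(p[2]),np.sin(p[2]),0]); ey=np.array([-ex[1],ex[0],0]); Z=np.array([0,0,1.])
c=save("wrist","w8"); s=save("side","s8")
crop("pics/s8.png","pics/s8c.png",205,75,405,225,4)
im=cv2.imread("pics/w8.png")
for u in proj(c,E2W(p,[(-.1,.036,.205),(-.1,-.036,.205),(-.1,0,.205)])): cv2.circle(im,tuple(int(v) for v in u),3,(0,255,0),1)
cv2.imwrite("pics/w8o.png",im)
_,R=cur(); print("tilt",np.degrees(np.arcsin(R[:,2]@ex)), R[:,2]@ey)
for tl in(30,35,40):
    a=np.radians(tl); z=ex*np.sin(a)-Z*np.cos(a); x=-ey; y=np.cross(z,x); R=np.c_[x,y,z]
    h=E2W(p,(-.1,0,.205))[0]
    rows([(h+.019*z-.09*z,R),(h+.019*z,R)])
```

```text
t 11.7 meas-cmd mm [ 0.5 -0.7 -0.1] rot err deg [-0.02  0.06  0.02] pos [0.5467 0.0534 0.2629] F [-0.2  0.6  0.3] w 71.9386301625218 q [-0.6   0.42  1.05  1.59 -0.81  1.77 -0.8 ]
tilt 34.97567977149455 -0.0011453187172881295
[-5.0, -0.1, 0.1, -0.2, -5.7, -0.3]
[-5.0, -0.1, 0.1, -0.3, 2.1, 89.3]
[0.0, -0.1, 0.1, -0.2, 0.5, -0.6]
[0.0, -0.1, 0.1, -0.3, 0.4, 89.4]
[5.0, -0.1, 0.1, -0.2, 6.7, -0.3]
[5.0, -0.1, 0.1, -0.3, -1.2, 89.3]
```

View pics/w8o.png

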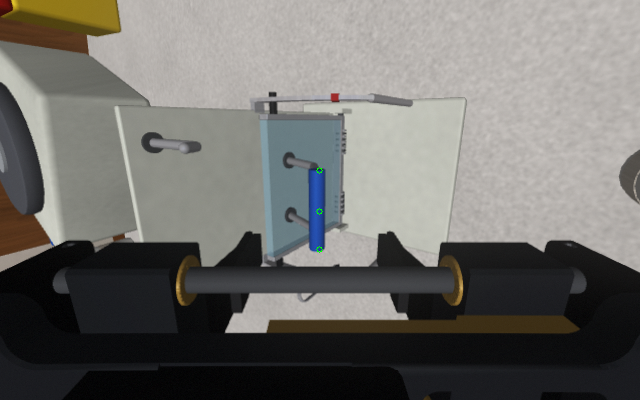

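View pics/s8c.png

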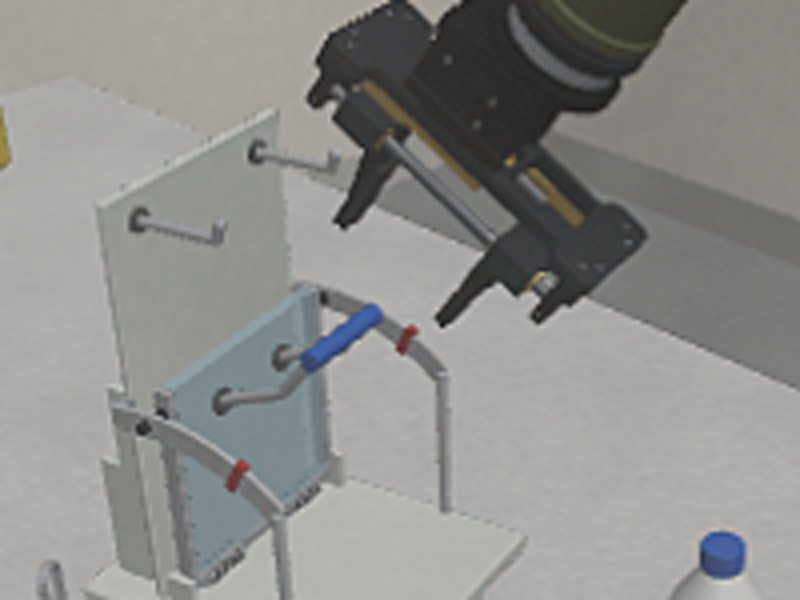

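Call:
step_arm([
  [0, 0, 0, 0, 0, 20, 66],
  [0, 0, 0, 0, 0, 45, 60],
  [0, 0, 0, 0, 0, 70, 60],
  [0, 0, 0, 0, 0, 86, 60],
  [0, 0, 0, 0, 0, 90, 60],
  [0, 0, 0, 0, 0, 90, 40],
  [0, 0, 0, 0, 0, 90, 20],
  [0, 0, 0, 0, 0, 90, 8],
], newtons=50)

```text
time: 12.8
position: [0.5332, 0.1034, 0.1893]
tool_rot: [-2.512, -0.342, 0.104]
ft_force: [0.1, 0.2, 0.6]
grip_width: 0.433
```

Run:
```python
from plan import *
sent([0,0,0,0,0,90])
c=save("wrist","w9"); s=save("side","s9")
crop("pics/s9.png","pics/s9c.png",205,75,405,225,4)
```

```text
t 12.8 meas-cmd mm [ 0.6 -0.4  0.1] rot err deg [-0.02  0.07 -0.  ] pos [0.5332 0.1034 0.1893] F [0.1 0.2 0.6] w 37.706262050164405 q [-0.69  0.43  1.02  1.74 -0.84  1.61 -0.79]
```

View pics/w9.png

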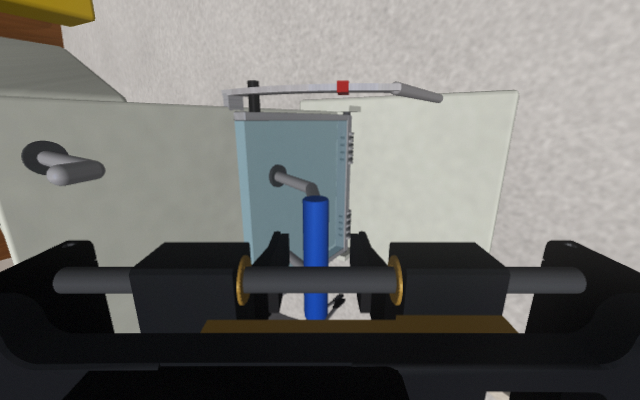

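View pics/s9c.png

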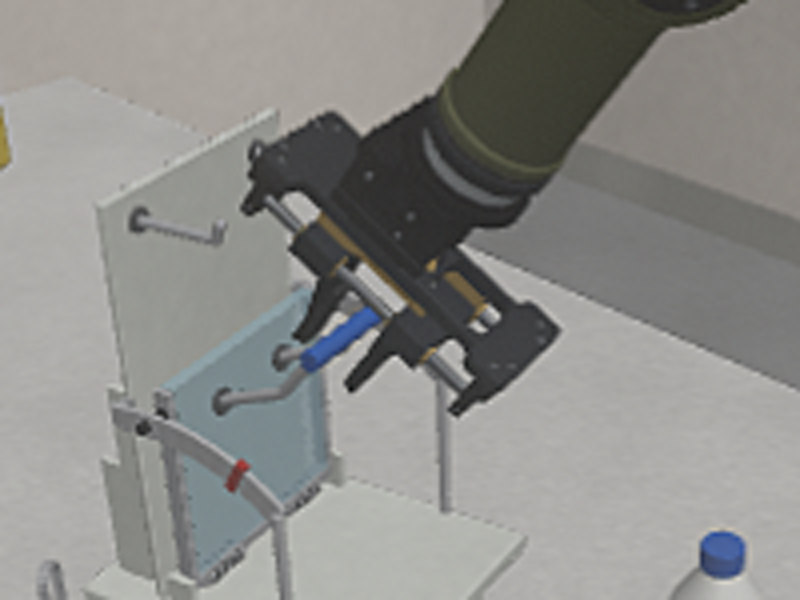

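Call:
step_arm([
  [0, 0, 0, 0, 0, 0, 8],
  [0, 0, 0, 0, 0, 0, 8],
  [0, 0, 0, 0, 0, 0, 8],
  [0, 0, 0, 0, 0, 0, 8],
  [0, 0, 0, 0, 0, 0, 8],
  [0, 0, 0, 0, 0, 0, 8],
  [0, 0, 0, 0, 0, 0, 8],
  [0, 0, 0, 0, 0, 0, 8],
], newtons=50)

```text
time: 13.9
position: [0.5325, 0.1053, 0.1899]
tool_rot: [-2.508, -0.344, 0.106]
ft_force: [-1.1, 2.9, 5.1]
grip_width: 0.147
```

Run:
```python
from plan import *
sent([0]*6)
p=np.load("ext.npy")
ex=np.array([np.cos(p[2]),np.sin(p[2]),0]); Z=np.array([0,0,1.])
P,R=cur(); g=P-.019*R[:,2]
H=E2W(p,(-.02,0,.035))[0]
d=g-H; print("grasp rel hinge",d@ex,d[2],np.hypot(d@ex,d[2]))
ey=np.array([-ex[1],ex[0],0])
# rotate about hinge axis by th (ext: up->-ex): axis = -ey ? check
def arc(th,turn):
    A=Ro.from_rotvec(-ey*th).as_matrix()
    gg=H+A@d; Rn=Ro.from_rotvec(-ey*th*turn).as_matrix()@R
    return gg+.019*Rn[:,2],Rn
print((Ro.from_rotvec(-ey*.1).as_matrix()@Z)@ex)
for turn in(0.6,):
  rows([arc(th,turn) for th in np.linspace(0,.5,9)[1:]])
```

```text
t 13.9 meas-cmd mm [-0.1  1.4  0.7] rot err deg [ 0.18 -0.02 -0.1 ] pos [0.5325 0.1053 0.1899] F [-1.1  2.9  5.1] w 12.77067638292229 q [-0.69  0.42  1.02  1.74 -0.84  1.62 -0.79]
grasp rel hinge -0.07929359947035342 0.1697688701106303 0.1873738086702752
-0.09983341664682815
[2.1, 0.0, 0.0, -0.0, 10.9, -1.7]
[4.3, 0.0, 0.0, -0.0, 21.8, -2.6]
[6.4, 0.0, 0.0, -0.0, 32.8, -2.9]
[8.6, 0.0, 0.0, -0.1, 43.8, -2.5]
[10.7, 0.0, 0.0, -0.1, 54.8, -1.3]
[12.9, 0.0, 0.0, -0.1, 65.6, 0.5]
[15.0, 0.0, 0.0, -0.1, 76.3, 3.0]
[17.2, 0.0, 0.0, -0.1, 86.8, 6.2]
```

Call:
step_arm([
  [1, 0, 0, 0, 5, -0.8, 8],
  [2.1, 0, 0, 0, 10.9, -1.7, 8],
  [3.2, 0, 0, 0, 16.3, -2.2, 8],
  [4.3, 0, 0, 0, 21.8, -2.6, 8],
  [5.3, 0, 0, 0, 27.3, -2.8, 8],
  [6.4, 0, 0, 0, 32.8, -2.9, 8],
  [7.5, 0, 0, 0, 38.3, -2.7, 8],
  [8.6, 0, 0, 0, 43.8, -2.5, 8],
])

```text
time: 14.9
position: [0.5419, 0.071, 0.1683]
tool_rot: [-2.353, -0.326, 0.128]
ft_force: [-3.6, 5.2, 9.7]
grip_width: 0.148
```

Run:
```python
from plan import *
sent([8.6,0,0,0,43.8,-2.5])
s=save("side","s10"); c=save("wrist","w10")
crop("pics/s10.png","pics/s10c.png",205,75,405,225,4)
```

```text
t 14.9 meas-cmd mm [-0.7  3.1  2.2] rot err deg [ 0.53 -0.11 -0.22] pos [0.5419 0.071  0.1683] F [-3.6  5.2  9.7] w 12.865832581326487 q [-0.47  0.57  0.94  1.69 -0.97  1.76 -0.63]
```

View pics/s10c.png

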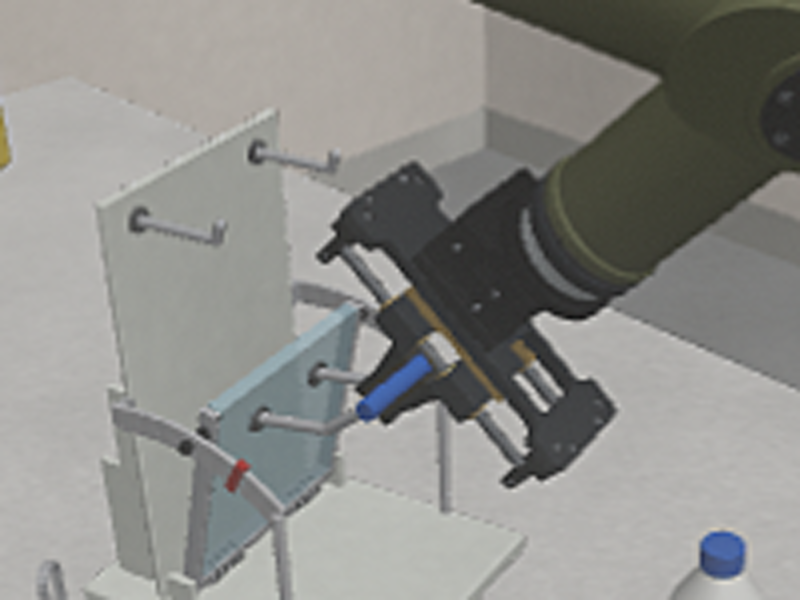

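View pics/w10.png

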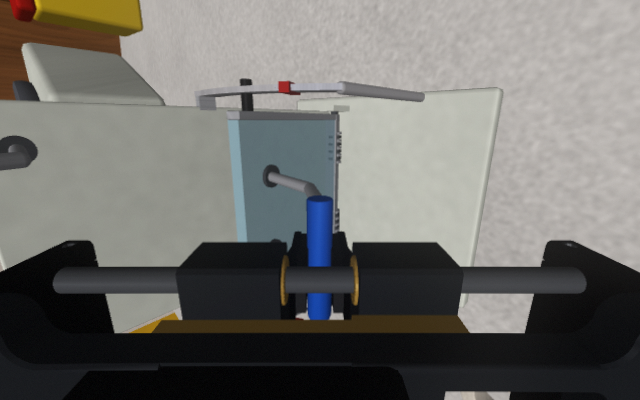

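```bash
cat > ang.py <<'E'
from plan import *
p=np.load("ext.npy")
ex=np.array([np.cos(p[2]),np.sin(p[2]),0]); ey=np.array([-ex[1],ex[0],0]); H=E2W(p,(-.02,0,.035))[0]
def ang():
    s=ctrl.get_state(); R=Ro.from_rotvec(s["tool_rot"]).as_matrix(); d=s["position"]-.019*R[:,2]-H
    return np.arctan2(-d@ex,d[2])-np.arctan2(80,170), np.hypot(d@ex,d[2])
E
python3 - <<'E'
from ang import *
print(ang())
P,R=cur(); g=P-.019*R[:,2]; d=g-H
print(np.arctan2(-d@ex,d[2])-np.arctan2(80,170),np.hypot(d@ex,d[2]))
def arc(th,turn):
    A=Ro.from_rotvec(-ey*th).as_matrix()
    gg=H+A@d; Rn=Ro.from_rotvec(-ey*th*turn).as_matrix()@R
    return gg+.019*Rn[:,2],Rn
rows([arc(th,.6) for th in np.linspace(0,.25,9)[1:]])
E
```

```text
(np.float64(0.2323938203905953), np.float64(0.1870949964163747))
0.24696923443124474 0.18739384959521868
[1.1, 0.0, 0.0, -0.0, 5.5, -0.3]
[2.1, 0.0, 0.0, -0.0, 11.0, -0.5]
[3.2, 0.0, 0.0, -0.0, 16.5, -0.5]
[4.3, 0.0, 0.0, -0.0, 22.0, -0.3]
[5.4, 0.0, 0.0, -0.0, 27.5, 0.0]
[6.4, 0.0, 0.0, -0.1, 32.9, 0.6]
[7.5, 0.0, 0.0, -0.1, 38.4, 1.3]
[8.6, 0.0, 0.0, -0.1, 43.8, 2.2]
```

Call:
step_arm([
  [1.1, 0, 0, 0, 5.5, -0.3, 8],
  [2.1, 0, 0, 0, 11, -0.5, 8],
  [3.2, 0, 0, 0, 16.5, -0.5, 8],
  [4.3, 0, 0, 0, 22, -0.3, 8],
  [5.4, 0, 0, 0, 27.5, 0, 8],
  [6.4, 0, 0, 0, 32.9, 0.6, 8],
  [7.5, 0, 0, 0, 38.4, 1.3, 8],
  [8.6, 0, 0, 0, 43.8, 2.2, 8],
])

```text
time: 16.0
position: [0.5501, 0.0416, 0.138]
tool_rot: [-2.203, -0.307, 0.147]
ft_force: [-3.8, 3.4, 14.7]
grip_width: 0.15
```

Run:
```python
from ang import *
sent([8.6,0,0,0,43.8,2.2])
print(ang())
s=save("side","s11"); c=save("wrist","w11"); 
crop("pics/s11.png","pics/s11c.png",225,155,305,230,8)
crop("pics/w11.png","pics/w11c.png",180,60,340,160,5)
```

```text
t 16.0 meas-cmd mm [-0.6  2.8  3.6] rot err deg [ 0.62 -0.11 -0.26] pos [0.5501 0.0416 0.138 ] F [-3.8  3.4 14.7] w 13.027692904137348 q [-0.28  0.72  0.85  1.63 -1.06  1.88 -0.51]
(np.float64(0.47322736408092725), np.float64(0.1872395816532336))
```

View pics/s11c.png

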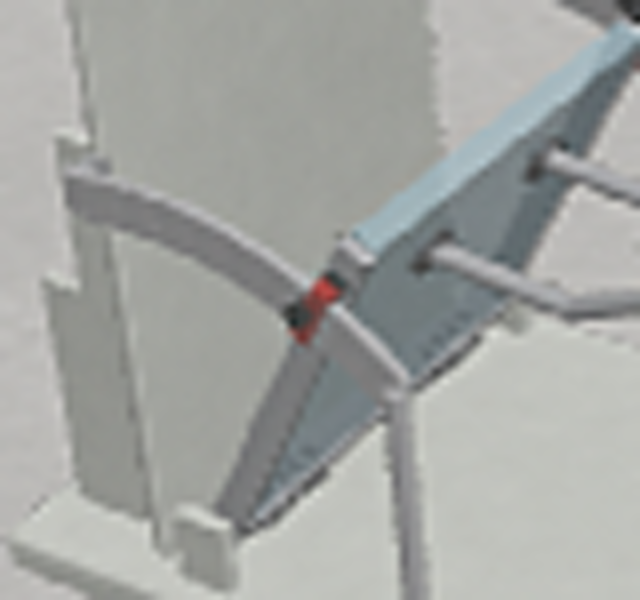

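View pics/w11c.png

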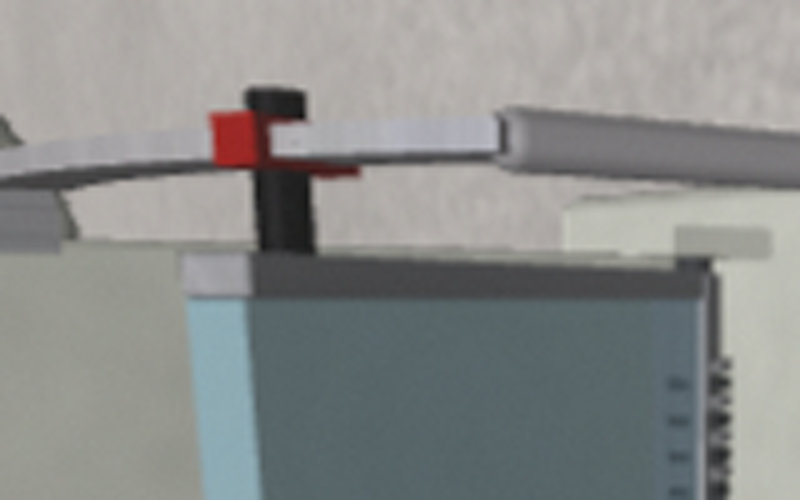

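```bash
python3 - <<'E'
from ang import *
s=S()
def pt(uv,y0):
    o,d=ray(s,uv); k=(y0-(o-H)@ey)/(d@ey); X=o+k*d-H; return X@ex,X[2]
for nm,uv in(("closed",(240.75,182.2)),("mid",(251.1,186.2)),("now",(262.1,195)),("red lo",(263.0,197.3)),("red hi",(266.5,190.2)),("redmid",(264.9,193.2))):
    print(nm,[(y0,round(np.hypot(*pt(uv,y0)),4),round(np.arctan2(-pt(uv,y0)[0],pt(uv,y0)[1]),3)) for y0 in(.085,.09,.095,.1)])
c=T(); print()
E
python3 - <<'E'
import sys; sys.path.insert(0,'.')
import os; os.chdir('.')
from h import crop
crop("pics/side0.png","pics/z0.png",225,165,285,210,10)
E
```

```text
closed [(0.085, np.float64(0.1221), np.float64(-0.119)), (0.09, np.float64(0.1259), np.float64(-0.077)), (0.095, np.float64(0.1298), np.float64(-0.037)), (0.1, np.float64(0.1339), np.float64(0.0))]
mid [(0.085, np.float64(0.1208), np.float64(0.146)), (0.09, np.float64(0.1257), np.float64(0.177)), (0.095, np.float64(0.1307), np.float64(0.206)), (0.1, np.float64(0.1359), np.float64(0.233))]
now [(0.085, np.float64(0.1149), np.float64(0.441)), (0.09, np.float64(0.1207), np.float64(0.458)), (0.095, np.float64(0.1266), np.float64(0.474)), (0.1, np.float64(0.1324), np.float64(0.488))]
red lo [(0.085, np.float64(0.1103), np.float64(0.481)), (0.09, np.float64(0.1162), np.float64(0.496)), (0.095, np.float64(0.1222), np.float64(0.51)), (0.1, np.float64(0.1282), np.float64(0.523))]
red hi [(0.085, np.float64(0.1386), np.float64(0.484)), (0.09, np.float64(0.1443), np.float64(0.496)), (0.095, np.float64(0.15), np.float64(0.507)), (0.1, np.float64(0.1557), np.float64(0.518))]
redmid [(0.085, np.float64(0.1265), np.float64(0.481)), (0.09, np.float64(0.1323), np.float64(0.494)), (0.095, np.float64(0.1381), np.float64(0.506)), (0.1, np.float64(0.144), np.float64(0.518))]
```

View pics/z0.png

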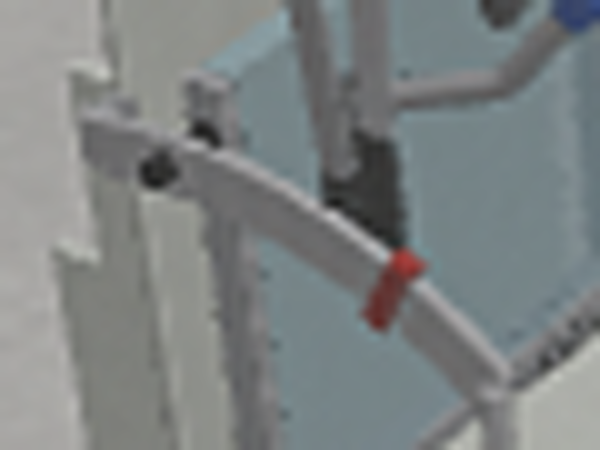

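Call:
step_arm([
  [0.1, 0, 0, 0, 0.6, 0, 8],
  [0.3, 0, 0, 0, 1.4, 0.1, 8],
  [0.5, 0, 0, 0, 2.4, 0.1, 8],
  [0.6, 0, 0, 0, 3.2, 0.2, 8],
  [0.7, 0, 0, 0, 3.8, 0.2, 8],
  [0.7, 0, 0, 0, 3.8, 0.2, 8],
  [0.7, 0, 0, 0, 3.8, 0.2, 8],
  [0.7, 0, 0, 0, 3.8, 0.2, 8],
])

```text
time: 17.1
position: [0.5507, 0.0393, 0.1349]
tool_rot: [-2.192, -0.305, 0.148]
ft_force: [-3.5, 3.3, 13.8]
grip_width: 0.146
```

Run:
```python
from ang import *
sent([0.7,0,0,0,3.8,0.2])
print(ang())
s=save("side","s12"); c=save("wrist","w12"); 
crop("pics/s12.png","pics/s12c.png",240,170,290,220,12)
crop("pics/w12.png","pics/w12c.png",180,60,340,160,5)
# predicted pin line & red line on +-y in wrist cam for angles
for th in (.46,.48,.5,.52):
    X=[H+(-np.sin(th)*.135)*ex+np.array([0,0,np.cos(th)*.135])+ey*y for y in(.1,-.1,-.085)]
    print(th,proj(s,X[:1]).round(1),proj(c,X[1:]).round(1))
```

```text
t 17.1 meas-cmd mm [-0.6  2.6  3.7] rot err deg [ 0.54 -0.09 -0.23] pos [0.5507 0.0393 0.1349] F [-3.5  3.3 13.8] w 12.733244102537036 q [-0.27  0.73  0.84  1.62 -1.06  1.89 -0.5 ]
(np.float64(0.49509449282453044), np.float64(0.1873450905878803))
0.46 [[261.2 193.4]] [[230.6  82.4]
 [232.4 105.6]]
0.48 [[262.1 194.1]] [[233.6  82.2]
 [235.4 105.5]]
0.5 [[262.9 194.8]] [[236.8  82. ]
 [238.4 105.5]]
0.52 [[263.8 195.5]] [[240.   81.8]
 [241.6 105.5]]
```

View pics/s12c.png

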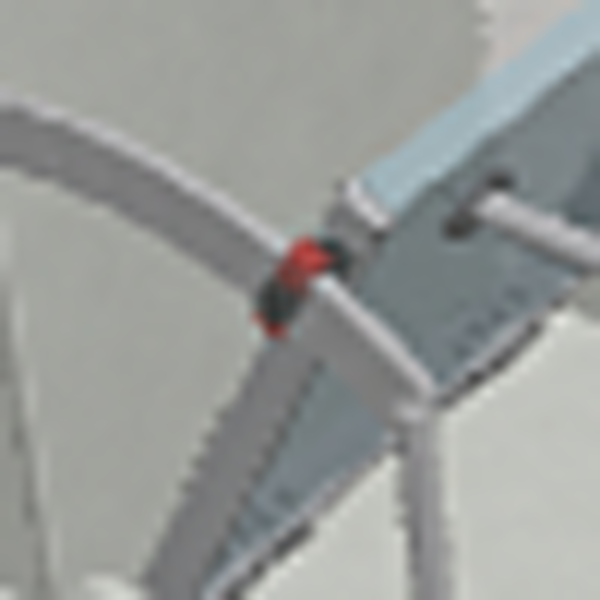

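View pics/w12c.png

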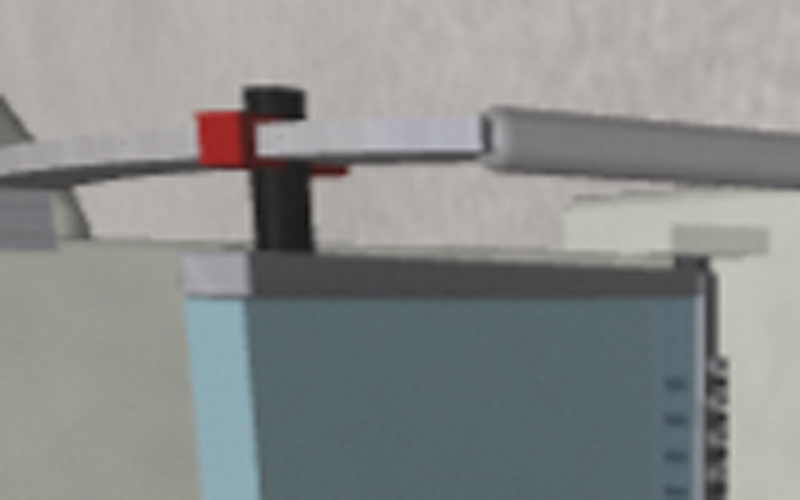

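View pics/s12.png

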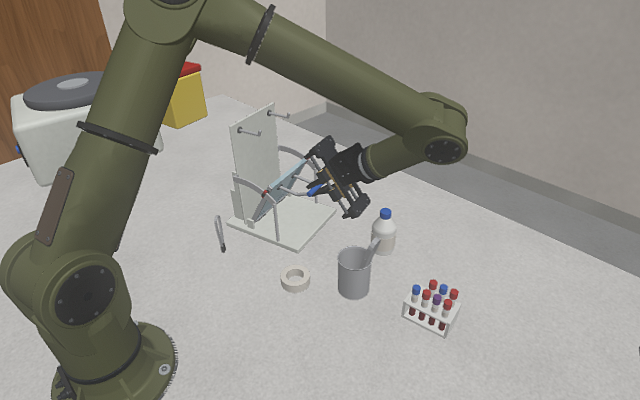

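Run:
```python
from ang import *
print(ang()); print(ctrl.close_job())
```

```text
(np.float64(0.4951503248549701), np.float64(0.18732797088744954))
the job is handed in; nothing more can be done
None
```

The tongs are in the forceps jar and the plate is held at the red lines. I handed the job in at about 17 s with the gripper still closed on the blue handle.

- **Tongs:** I lifted them off the +y peg and lowered them jaws down into the jar. They were released with the jaws close to the floor and no contact force felt. They lean on the rim, the jar is standing, and the rack, bottle and tape look unmoved in the last side picture.
- **Plate:** The handle position gives an opening of 0.495 rad, or about 0.504 after correcting for its small offset when closed. The pin in the side picture reads about 0.51 rad; at that picture's resolution this agrees with the 0.50 line. Both the side and wrist pictures show the pin lying on the red mark.
- **Forces:** The steady force read at the end was about 15 N, with the grip set at 50 N and no sign of slipping. The arm sags about 4.5 mm against the spring, which I corrected for.

No check failed. The pin estimate (0.51) and the handle estimate (0.495 to 0.504) differ by about 0.01 rad.

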